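Put the right heat sink on each board

TASK

Three circuit boards are being dry-fitted with heat sinks, and the white outline printed around each main chip shows which sink belongs there: exchange the round and the square sink, which sit on each other's boards (the bare rubber pad is free for parking), and on the board with the long outline put the long sink from the stock tray in place of the small one, which goes into the tray. Set them down on the chips, do not drop them: each must end flat on its chip, centred in its outline and lined up with it, and the small one flat in a tray compartment; do not knock over the solvent bottle.

Things in the scene. Friction and masses are not known exactly. Their poses are not given: they have to be found in the camera images.
- sink_square: Square heat sink with nine straight fins along its x, base 40 x 40 mm, about 50 g. Loose, bare aluminium, rigid; fingers may grip it on any side below its top like a solid block. 28 mm high; origin at the centre of its underside, z up. Starts on board_round's chip, where it does not belong.
- sink_round: Round heat sink with radial fins, 44 mm in diameter, about 50 g. Loose, bare aluminium, rigid; fingers may grip it on any side below its top like a solid block. 28 mm high; origin at the centre of its underside, z up. Starts on board_square's chip, where it does not belong.
- sink_long: Long heat sink with seven straight fins along its length, base 62 mm along its x by 30 mm along its y, about 60 g. Loose, bare aluminium, rigid; fingers may grip it on any side below its top like a solid block. 28 mm high; origin at the centre of its underside, z up. Starts in the stock tray, in the compartment on the tray's +y side, its length roughly along the tray's x.
- sink_small: Small square heat sink with 5 x 5 square pins, base 28 x 28 mm, about 30 g: the wrong part. Loose, bare aluminium, rigid; fingers may grip it on any side below its top like a solid block. 28 mm high; origin at the centre of its underside, z up. Starts on board_long's chip, far too small for the outline there.
- board_square: Board with a square white outline, 46 x 46 mm, sides along its x and y; chip 26 x 26 mm; board 104 mm in x by 88 mm in y, centred at x +10, y +6 mm. Fixed. Origin on the bench (z 0) below the centre of chip and outline. Green board on standoffs, its top 10 mm up; flat chip top, where a sink rests, 14 mm up; other parts at most 20 mm up, none above the chip within the outline.
- board_round: Board with a round white outline, 51 mm in diameter; chip 26 x 26 mm; board 100 mm in x by 92 mm in y, centred at x -8, y -6 mm. Fixed. Origin on the bench (z 0) below the centre of chip and outline. Green board on standoffs, its top 10 mm up; flat chip top, where a sink rests, 14 mm up; other parts at most 20 mm up, none above the chip within the outline.
- board_long: Board with a long white outline, 68 mm along its x by 36 mm along its y; chip 48 mm in x by 20 mm in y; board 114 mm in x by 76 mm in y, centred at x +4, y -10 mm. Fixed. Origin on the bench (z 0) below the centre of chip and outline. Green board on standoffs, its top 10 mm up; flat chip top, where a sink rests, 14 mm up; other parts at most 20 mm up, none above the chip within the outline.
- tray: Stock tray of black plastic, fixed, 84 mm in x by 156 mm in y, walls 9 mm high and 3 mm thick, floor 3 mm thick. A 3 mm wall across the middle, along its x, makes two compartments of about 78 x 73 mm, centred at y +38 mm (holds the long heat sink) and y -38 mm (empty). Origin: centre of its underside, z up.
- pad: Bare black rubber pad, fixed, 110 x 110 x 2 mm: a free spot where a part may be set down for a while. Origin: centre of its underside, z up.
- bottle: White plastic solvent bottle, closed, 48 mm in diameter, 110 mm high, about 140 g, standing loose at the far middle of the mat. Origin: centre of its underside. It may be nudged but must not fall over. Other small articles on the bench are at most 35 mm high near the boards.
Not all that is in view belongs to the job. What is shaped like the sink_square but orange is not meant.

How it is judged:
By the outcome, as a careful person would: the job done as asked, in the order asked, and still so for the second after the job is handed in, with the robot touching nothing.
It also fails if it takes over 134 s, if anything falls off the work surface, if the arm or the gripper's body presses on something with over 40 N, if the wrist force passes 120 N, or if a joint passes its speed limit or range.

ROBOT

A 7-joint arm with a two-finger parallel gripper is mounted at the origin on the work surface. World frame = base frame: x ahead of the robot, y to its left, z up, the work surface at z = 0. Lengths are in m, angles in rad, forces in N, time in s.
With the tool pointing down it reaches from about 0.425 to 0.825 m from the base axis. Payload 3.6 kg.
Tool frame: the origin (TCP) lies between the finger pads; the fingertips stand 8 mm ahead of it and the grasp point (between the pads) lies 11 mm behind it; x points along the fingers, y is the direction in which the jaws open and shut, and the axes are right-handed (so a half turn about x gives the same grasp; the last joint's range is limited). The gripper opens to 93 mm and grips with 3 to 60 N. Pads are 15 mm wide; open, the fingers measure 128 mm over their backs; the gripper's body (75 mm by 188 mm) begins 65 mm behind the grasp point.
Start: joints at [-1.264, 0.615, -0.013, 1.423, 0.008, 1.103, -0.04], TCP at [0.212, 0.614, 0.227] pointing down, gripper open.
Joint ranges: [-3.12, 3.12], [-0.3, 2.06], [-1.34, 1.32], [0.26, 2.42], [-1.36, 4.5], [0.01, 1.98], [-2.84, 2.84]. Speed limits (rad/s): [2.79, 2.79, 3.14, 3.14, 3.14, 3.14, 3.14].

INTERFACE

Orientations are given as a rotation vector (axis times angle).
In Python, from plant import env, eoat, eyes, workorder gives the robot as it stands. Calls block until the motion is done:
- env.goto(position, orientation): joint-space move of the TCP to a pose.
- env.move_straight(position, attitude=None, feed=0.15, guard=None): straight line of the TCP; attitude=None keeps the orientation; feed is the mean speed in m/s. With guard (N) it stops when the force on the tool has changed by that much, and returns True; else False.
- env.move_joints(angles): joint-space move.
- eoat.move_gripper(opening, strength=None): opening from 0.0 (shut) to 1.0 (fully open); strength is the grip in N (None keeps the last); returns when the fingers have stopped.
- env.sleep(seconds).
- env.ik(position, orientation): joint angles nearest the present ones, or None.
- eyes.grab_frame(name): name is "side" or "top"; returns (picture, depth): 480x640x3 uint8, blue, green, red; 480x640 float32, m along the optical axis (not along the pixel's ray), 0 where there is no reading.
- eyes.calibration(name): a dict with "mtx" (3x3 intrinsics, pixels), "extrinsics" (4x4, takes a point from world to camera coordinates). Camera axes: x right, y down, z forward; pixel columns grow to the right and rows downward; lengths in m; the calibration is good to about 2 mm. A picture is of the moment at which its call begins. calibration takes no time and is no camera call.
A pose or a line that the arm cannot do raises env.PlanningError and nothing moves.
- workorder.job_done(): hands the job in, once; it reports no verdict.
Readings, each from a call of its own:
- env.get_t(): time.
- env.get_joint_pos(): joint angles.
- env.get_joint_velocities(): joint speeds.
- env.get_joint_torque(): joint torques, N m.
- env.get_eef_pos(): TCP position.
- env.get_eef_rot(): TCP orientation.
- env.get_contact_force(): force on the tool from outside, world axes, zero at the start.
- env.get_torque(): the same for the moment, N m.
- env.get_grip_width(): opening from 0.0 (shut) to 1.0 (fully open).
Only numpy, scipy, OpenCV 4.12 (cv2) and the standard library are available. Lean on these libraries where they do the work, as an engineer would, in place of code of your own. Each camera call takes 0.05 s, during which the arm holds its last target. There are 200 camera calls.

## Working session

There is one attempt and no reset: what is moved stays moved. The work goes in short steps, each a Python script; the robot and the scene stay as the last script left them, time stands still between calls to the robot, and variables do not carry over. Pictures are saved under pics/ and viewed, about 12 in all and at most 16, crops included, and the job is handed in when it is done.

```bash
ls; mkdir -p pics
python3 - <<'E'
from plant import env,eoat,eyes,workorder
import cv2,numpy as np
for n in("top","side"):
    p,d=eyes.grab_frame(n); cv2.imwrite(f"pics/{n}0.png",p); np.save(f"pics/{n}0.npy",d)
    c=eyes.calibration(n); print(n,np.round(c["mtx"],1).tolist(),np.round(c["extrinsics"],4).tolist())
print(env.get_t(),env.get_eef_pos(),env.get_eef_rot(),env.get_grip_width())
E
```

```text
pics
top [[548.3, 0.0, 318.5], [0.0, 548.3, 237.1], [0.0, 0.0, 1.0]] [[-0.0121, -0.9999, 0.0103, 0.0749], [-0.9936, 0.0109, -0.1123, 0.513], [0.1122, -0.0116, -0.9936, 1.2397], [0.0, 0.0, 0.0, 1.0]]
side [[578.6, 0.0, 322.1], [0.0, 578.6, 232.0], [0.0, 0.0, 1.0]] [[1.0, -0.0061, 0.0071, -0.5003], [0.0024, -0.5696, -0.8219, 0.0769], [0.0091, 0.8219, -0.5696, 1.0211], [0.0, 0.0, 0.0, 1.0]]
0.1 [0.21213202 0.61366842 0.22559606] [ 0.25928959  1.55530036 -0.26294083] 0.9985876753450396
```

View pics/top0.png

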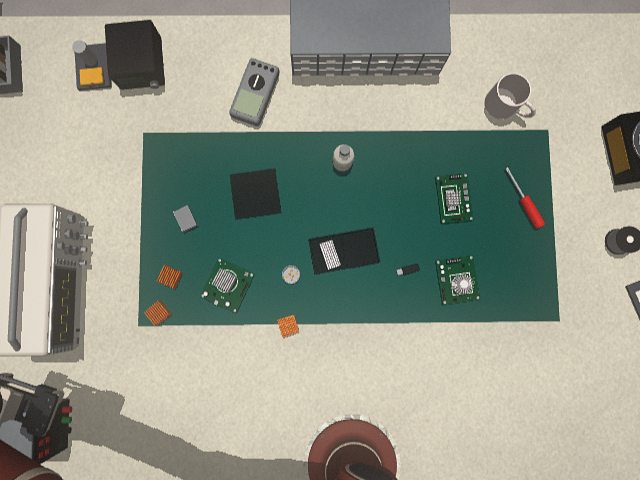

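View pics/side0.png

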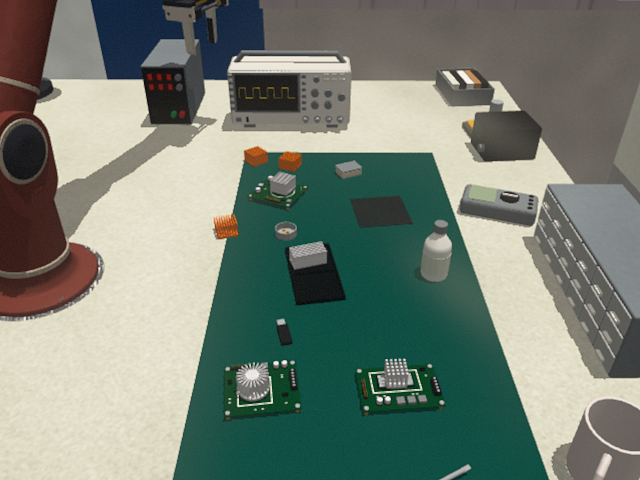

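Top view: square sink on round board at (226,284), round sink on square board at (460,281), small sink on long board at (453,199), long sink in tray at (330,254), pad (256,193), bottle (343,157). Orange blocks at (169,276), (157,313) and (288,326) are decoys by colour. The grey block at (185,218) needs a closer look, so I'll enlarge it.

```bash
cat > h.py <<'E'
from plant import env,eoat,eyes,workorder
import cv2,numpy as np
from scipy.spatial.transform import Rotation as R
C={n:eyes.calibration(n) for n in("top","side")}
def ray(n,px):
    c=C[n];E=np.array(c["extrinsics"]);K=np.array(c["mtx"])
    px=np.atleast_2d(np.asarray(px,float))
    d=np.linalg.solve(K,np.c_[px,np.ones(len(px))].T).T@E[:3,:3]
    return -E[:3,:3].T@E[:3,3],d
def onz(n,px,z):
    o,d=ray(n,px); return o+d*((z-o[2])/d[:,2])[:,None]
def proj(n,P):
    c=C[n];E=np.array(c["extrinsics"]);K=np.array(c["mtx"])
    q=(np.atleast_2d(P)@E[:3,:3].T+E[:3,3])@K.T; return q[:,:2]/q[:,2:]
def crop(img,x,y,w,h,s): return cv2.resize(img[y:y+h,x:x+w],None,fx=s,fy=s,interpolation=cv2.INTER_CUBIC)
E
python3 - <<'E'
from h import *
t=cv2.imread("pics/top0.png");s=cv2.imread("pics/side0.png")
T=[crop(t,190,250,80,60,5),crop(t,420,250,80,60,5),crop(t,415,170,80,60,5),crop(s,245,150,120,60,1) ]
T[3]=cv2.resize(s[150:225,245:345],(400,300),interpolation=cv2.INTER_CUBIC)
T.append(0);cv2.imwrite("pics/c1.png",np.vstack([np.hstack(T[:2]),np.hstack(T[2:4])]))
U=[crop(s,215,350,100,75,4),crop(s,350,350,100,75,4),cv2.resize(t[180:255,150:250],(400,300),interpolation=cv2.INTER_CUBIC),crop(t,300,220,100,75,4)]
cv2.imwrite("pics/c2.png",np.vstack([np.hstack(U[:2]),np.hstack(U[2:])]))
E
```

```text
(no output)
```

View pics/c1.png

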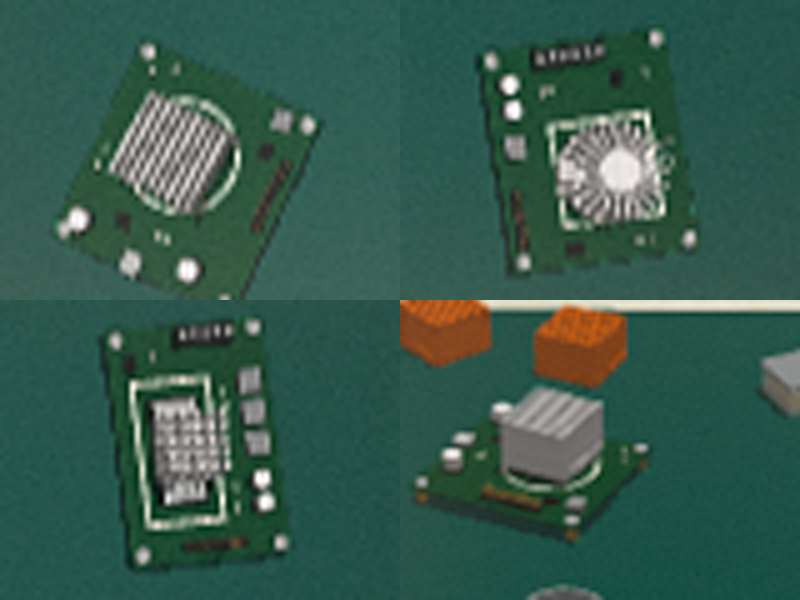

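View pics/c2.png

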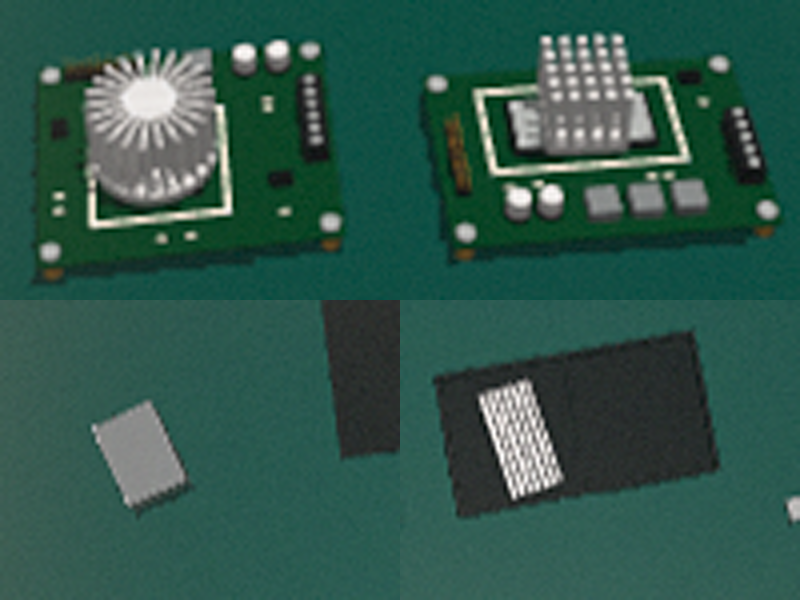

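The grey block is plain and unfinned, so it's not a part of the job. The square sink is on the round outline, the round sink on the square outline, the pinned small one on the long outline, and the long one is in the tray's left (+y) compartment. Next I'll measure boards by green contours and sinks by depth.

```bash
cat >> h.py <<'E'
def world(n,d):
    v,u=np.mgrid[:480,:640]; c=C[n];E=np.array(c["extrinsics"]);K=np.array(c["mtx"])
    r=np.linalg.solve(K,np.c_[u.ravel(),v.ravel(),np.ones(u.size)].T).T*d.reshape(-1,1)
    return ((r-E[:3,3])@E[:3,:3]).reshape(480,640,3)
def rect(P):
    "min-area rectangle of xy points: centre, size along axis, size across, angle deg of axis in [0,90)"
    (x,y),(w,h),a=cv2.minAreaRect((np.asarray(P)[:,:2]*1000).astype(np.float32))
    return np.round([x,y,w,h,a],1)
def around(n,c,r=0.09):
    "pixel mask of the region whose bench point lies within r of c"
    v,u=np.mgrid[:480,:640]; w=onz(n,np.c_[u.ravel(),v.ravel()],0.01)
    return (np.hypot(w[:,0]-c[0],w[:,1]-c[1])<r).reshape(480,640)
E
python3 - <<'E'
from h import *
B={"round":(226,284),"square":(460,281),"long":(455,199),"tray":(344,250),"pad":(256,193)}
for n in("top","side"):
    img=cv2.imread(f"pics/{n}0.png");d=np.load(f"pics/{n}0.npy");W=world(n,d)
    hsv=cv2.cvtColor(img,cv2.COLOR_BGR2HSV)
    for b,px in B.items():
        c=onz("top",[px],.01)[0]; m0=around(n,c)
        z=W[...,2]
        if n=="top": print(b,c.round(3))
        m=m0&(z>(.024 if b=="tray" else .030))&(z<.06)&(d>0)
        if m.sum()>20:
            P=W[m]; print(n,b,"sink",m.sum(),rect(P),"z",np.percentile(P[:,2],[5,50,95]).round(4))
            Pt=P[P[:,2]>np.percentile(P[:,2],95)-.004]; print("    topface",len(Pt),rect(Pt))
        v,u=np.nonzero(m0); 
        H=hsv[v,u]
        if n=="top" : print("  hsv samples",hsv[px[1]+(-18 if b=='square' else 0),px[0]],"mat z",np.median(z[m0&(d>0)]).round(4))
E
```

```text
round [0.409 0.285 0.01 ]
top round sink 248 [415.8 286.   40.5  39.8  61.1] z [0.0314 0.0396 0.0451]
    topface 100 [415.6 286.1  40.5  38.7  61.1]
  hsv samples [ 15  11 189] mat z 0.0026
square [ 0.409 -0.26   0.01 ]
top square sink 232 [ 401.5 -258.9   43.4   41.1   89.8] z [0.0313 0.0409 0.046 ]
    topface 93 [ 401.3 -258.4   39.9   40.    19.2]
  hsv samples [ 73 159  77] mat z 0.003
long [ 0.603 -0.256  0.01 ]
top long sink 110 [ 599.7 -245.5   28.3   30.     2.4] z [0.0315 0.0391 0.045 ]
    topface 37 [ 599.7 -244.1   28.2   27.3    1.8]
  hsv samples [ 12  10 125] mat z 0.0025
tray [0.485 0.009 0.01 ]
top tray sink 157 [473.2  43.9  61.9  30.   17.6] z [0.026  0.0309 0.0347]
    topface 82 [471.8  43.6  59.2  29.8  17.7]
  hsv samples [64 38 47] mat z 0.0025
pad [0.622 0.215 0.01 ]
  hsv samples [78 28 46] mat z 0.0011
side round sink 269 [417.8 284.1  44.6  44.3  64.5] z [0.0317 0.0382 0.0414]
    topface 173 [417.6 284.2  42.7  41.4  61.3]
side square sink 651 [ 403.4 -260.8   43.8   43.5   85.2] z [0.0318 0.0389 0.0414]
    topface 443 [ 403.3 -261.4   43.4   42.5   12.8]
side long sink 326 [ 602.  -246.9   28.3   31.     2.4] z [0.0308 0.0381 0.0415]
    topface 183 [ 601.8 -246.7   28.    30.2    1.3]
side tray sink 416 [474.9  42.1  62.5  34.7  18.6] z [0.0249 0.0279 0.0302]
    topface 356 [475.2  42.   62.1  34.2  18.6]
```

Run:
```python
from h import *
t=cv2.imread("pics/top0.png");h=cv2.cvtColor(t,cv2.COLOR_BGR2HSV)
for p in [(245,300),(260,300),(440,265),(500,265),(440,180),(420,190),(360,250),(250,190),(290,200)]: print(p,h[p[1]-1:p[1]+2,p[0]-1:p[0]+2].reshape(-1,3).mean(0).round())
s=cv2.imread("pics/side0.png");h=cv2.cvtColor(s,cv2.COLOR_BGR2HSV)
for p in [(232,400),(215,420),(370,400),(345,400),(300,205),(255,190),(320,290),(380,210)]: print(p,h[p[1]-1:p[1]+2,p[0]-1:p[0]+2].reshape(-1,3).mean(0).round())
```

```text
(245, 300) [ 82. 106.  98.]
(260, 300) [ 82. 105.  99.]
(440, 265) [ 50.  96. 115.]
(500, 265) [ 83. 139.  82.]
(440, 180) [ 73. 115.  65.]
(420, 190) [ 84. 140.  85.]
(360, 250) [86. 31. 45.]
(250, 190) [87. 20. 45.]
(290, 200) [ 84. 139.  91.]
(232, 400) [ 71. 162.  72.]
(215, 420) [ 83. 159.  83.]
(370, 400) [ 74. 223.  68.]
(345, 400) [ 85. 206.  79.]
(300, 205) [ 83. 173.  80.]
(255, 190) [58. 69. 95.]
(320, 290) [89. 63. 24.]
(380, 210) [59. 17. 50.]
```

```bash
cat >> h.py <<'E'
BD={"round":((.409,.285),(100,92),(-8,-6)),"square":((.409,-.26),(104,88),(10,6)),"long":((.603,-.256),(114,76),(4,-10))}
def board_px(n,img,c):
    hsv=cv2.cvtColor(img,cv2.COLOR_BGR2HSV); h,s,v=cv2.split(hsv)
    m=(around(n,c,.075)&(h>55)&(h<79)&(s>90)).astype(np.uint8)
    m=cv2.morphologyEx(m,cv2.MORPH_OPEN,np.ones((3,3)))
    k,_=cv2.findContours(m,cv2.RETR_EXTERNAL,cv2.CHAIN_APPROX_NONE)
    return np.vstack([q[:,0] for q in k if cv2.contourArea(q)>15])
def rot(a): a=np.radians(a); return np.array([[np.cos(a),-np.sin(a)],[np.sin(a),np.cos(a)]])
def outline(b,c,a,z=.010):
    if b=="round": t=np.linspace(0,2*np.pi,60); p=25.5*np.c_[np.cos(t),np.sin(t)]
    else:
        x,y=(23,23) if b=="square" else (34,18); p=np.array([[x,y],[-x,y],[-x,-y],[x,-y]])
    p=c+p@rot(a).T; return np.c_[p/1000,np.full(len(p),z)]
E
python3 - <<'E'
from h import *
tiles=[]
for n in("top","side"):
    img=cv2.imread(f"pics/{n}0.png"); S=4; big=cv2.resize(img,None,fx=S,fy=S,interpolation=cv2.INTER_CUBIC)
    for b,(c,sz,off) in BD.items():
        r=rect(onz(n,board_px(n,img,c),.010)); x,y,w,h,a=r
        if (w<h): a+=90   # long side = board x
        white=None
        print(n,b,r)
        for k in(0,180):
            o=np.array([x,y])-rot(a+k)@off; print("   ",a+k,o.round(1))
            # score: brightness along outline
            q=outline(b,o,a+k); q=np.vstack([np.linspace(q[i],q[(i+1)%len(q)],20) for i in range(len(q))])
            u=proj(n,q).round().astype(int); print("     score",cv2.cvtColor(img,cv2.COLOR_BGR2GRAY)[u[:,1],u[:,0]].mean().round(1))
E
```

```text
top round [406.4 282.8  92.2 100.5  64.9]
    154.9 [396.6 280.8]
     score 102.5
    334.9 [416.2 284.8]
     score 151.5
top square [ 411.9 -254.   104.3   88.3    7.4]
    7.4 [ 402.8 -261.2]
     score 161.6
    187.4 [ 421.  -246.8]
     score 104.2
top long [ 605.8 -253.5  113.9   75.9    5.4]
    5.4 [ 600.9 -243.9]
     score 172.0
    185.4 [ 610.7 -263.1]
     score 95.6
side round [407.2 274.4  95.5 100.   65.3]
    155.3 [397.4 272.3]
     score 85.5
    335.3 [417.  276.5]
     score 113.3
side square [ 413.8 -258.2  102.7   87.5    7.6]
    7.6 [ 404.7 -265.5]
     score 165.9
    187.6 [ 422.9 -250.9]
     score 99.2
side long [ 605.8 -257.2  113.2   75.6    5.1]
    5.1 [ 600.9 -247.6]
     score 174.2
    185.1 [ 610.7 -266.8]
     score 86.8
```

```bash
cat >> h.py <<'E'
H=.0155; UP=.22
def ori(phi):
    c,s=np.cos(np.radians(phi)),np.sin(np.radians(phi))
    return R.from_matrix(np.array([[0,c,s],[0,s,-c],[-1,0,0]])).as_rotvec()
def best(p,phi):
    "of the two equal grasps, the one nearer the present joints"
    q0=np.array(env.get_joint_pos()); o=[]
    for k in(phi,phi+180):
        q=env.ik(np.array(p),ori(k))
        if q is not None and abs(q[6])<2.7: o.append((np.abs(np.array(q)-q0).max(),k))
    return min(o)[1]
def over(c,phi,z=UP):
    p=[c[0]/1000,c[1]/1000,z]; k=best(p,phi); env.goto(p,ori(k)); return k
def pick(c,phi,zb,op=.72,N=20,up=UP):
    eoat.move_gripper(op); over(c,phi,max(zb+.075,.1)); p=[c[0]/1000,c[1]/1000]
    hit=env.move_straight(p+[zb+H],feed=.08,guard=12)
    eoat.move_gripper(0,N); w=env.get_grip_width()*93
    env.move_straight(p+[zb+H+.03],feed=.08); env.move_straight(p+[up],feed=.25)
    print("pick hit",hit,"width",round(w,1),"held",round(env.get_grip_width()*93,1),"t",round(env.get_t(),1))
def place(c,phi,zb,op=.72,up=UP):
    over(c,phi); p=[c[0]/1000,c[1]/1000]
    env.move_straight(p+[zb+H+.012],feed=.2)
    hit=env.move_straight(p+[zb+H-.0015],feed=.02,guard=4)
    z=env.get_eef_pos()[2]; eoat.move_gripper(op); env.move_straight(p+[up],feed=.2)
    print("place hit",hit,"dz mm",round((z-zb-H)*1000,2),"t",round(env.get_t(),1))
BIAS=np.array([1.,-.9])   # robot minus top camera, mm
E
python3 - <<'E'
from h import *
print(R.from_rotvec(env.get_eef_rot()).as_matrix().round(2).tolist())
q=env.ik(np.array([.622,.215,.1]),ori(61)); print(q)
pick(np.array([415.8,286])+BIAS,61.1,.014)
print(env.get_contact_force())
place(np.array([622,214]),90,.002)
E
```

```text
[[-0.0, 0.33, 0.95], [-0.0, 0.95, -0.33], [-1.0, -0.0, 0.0]]
[-0.39145286  0.75692862  0.0450052   1.53418434 -0.04108311  0.85140382
  0.73300429]
pick hit False width 40.1 held 39.5 t 5.2
[ 0.22232303  0.58674315 -0.90470656]
place hit True dz mm 0.21 t 9.5
```

```bash
cat >> h.py <<'E'
def look(tag,n="top"):
    p,d=eyes.grab_frame(n); cv2.imwrite(f"pics/{n}_{tag}.png",p); np.save(f"pics/{n}_{tag}.npy",d); return p,d
def sink(n,d,c,zlo,zhi=.06,r=.05):
    W=world(n,d); m=(np.hypot(W[...,0]-c[0]/1000,W[...,1]-c[1]/1000)<r)&(W[...,2]>zlo)&(W[...,2]<zhi)&(d>0); return rect(W[m])
def bpose(n,img,b):
    x,y,w,h,a=rect(onz(n,board_px(n,img,BD[b][0]),.010)); a=a+90 if w<h else a
    if b=="round": a+=180
    return np.r_[np.array([x,y])-rot(a)@BD[b][2],a,w,h].round(1)
E
python3 - <<'E'
from h import *
pick(np.array([402,-259.6])+BIAS,90,.014)
for n in("top","side"):
    p,d=look("1",n); print(n,"square on pad",sink(n,d,(622,214),.016),"board",bpose(n,p,"round"))
t=cv2.imread("pics/top_1.png"); s=cv2.imread("pics/side_1.png")
cv2.imwrite("pics/c3.png",np.hstack([crop(t,190,160,80,150,4)[:, :],cv2.resize(s,(480,360))[:360].copy() if 0 else cv2.copyMakeBorder(cv2.resize(s,(480,360)),0,240,0,0,0)]))
E
```

```text
pick hit False width 43.7 held 43.1 t 14.5
top square on pad [619.8 212.3  41.6  40.    0.9] board [415.9 285.  334.8  92.1 100.5]
side square on pad [6.211e+02 2.130e+02 4.030e+01 4.890e+01 3.000e-01] board [437.7 266.9 279.   56.8 111.3]
```

View pics/c3.png

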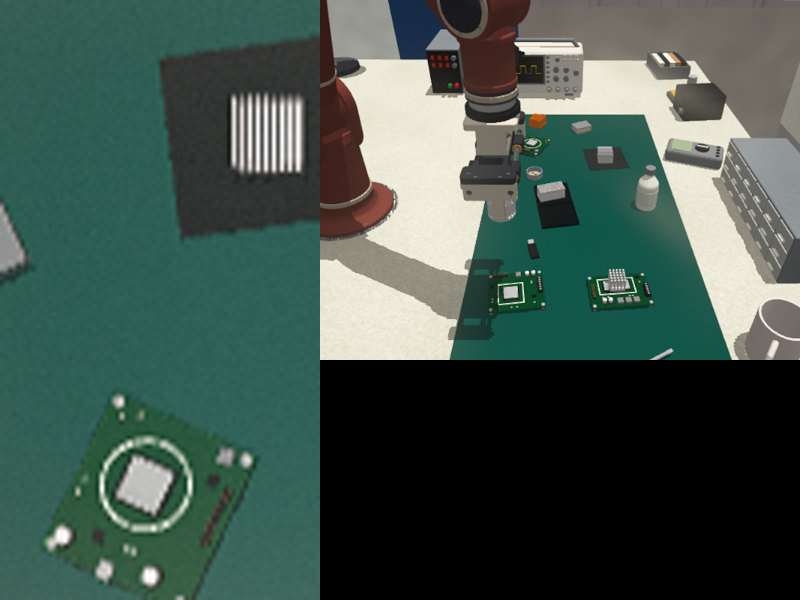

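The square sink sits flat on the pad (top px about 257,193), the round sink is held, and the round board is bare, with its outline ring centred near (226,281). I'll fit the ring and the sink's top face by colour.

```bash
cat >> h.py <<'E'
def white(n,img,c,z,r=.05,thr=120,smax=70,rin=0):
    "world points (plane z) of the bright grey/white pixels within r of c (mm)"
    h,s,v=cv2.split(cv2.cvtColor(img,cv2.COLOR_BGR2HSV)); V,U=np.nonzero((v>thr)&(s<smax))
    P=onz(n,np.c_[U,V],z); k=np.hypot(P[:,0]-c[0]/1000,P[:,1]-c[1]/1000); return P[(k<r)&(k>rin)]
def circ(P):
    x,y=P[:,0]*1000,P[:,1]*1000; a=np.linalg.lstsq(np.c_[2*x,2*y,np.ones(len(x))],x*x+y*y,rcond=None)[0]
    return np.r_[a[:2],np.sqrt(a[2]+a[0]**2+a[1]**2),len(x)].round(2)
E
python3 - <<'E'
from h import *
p=cv2.imread("pics/top_1.png"); s=cv2.imread("pics/side_1.png")
print("ring",circ(white("top",p,(416,285),.010,.030,110,110,.021)))
print("square on pad",rect(white("top",p,(621,213),.030,.035)), rect(white("side",s,(621,213),.030,.03)))
P=white("top",p,(416,285),.014,.0195); print("chip",rect(P),len(P))
Q=white("side",s,(404,-262),.010,.035,150,60,.021); print("sq outline side",rect(Q),"sq chip side",rect(white("side",s,(404,-262),.014,.02,140)))
E
```

```text
ring [416.19 284.75  25.65 126.  ]
square on pad [618.5 212.2  39.6  42.9  89.9] [6.193e+02 2.072e+02 4.080e+01 4.270e+01 3.000e-01]
chip [416.2 284.7  25.   26.6  65.6] 127
sq outline side [ 405.1 -268.2   47.8   57.3    7.1] sq chip side [ 404.2 -260.3   25.    35.1    5.9]
```

Run:
```python
from h import *
place((417.2,286.3),90,.014)
# regrasp-ready: step aside over the pad and look
k=over((622,214),0,.20); print("k",k)
p,d=look("2"); look("2","side")
print("round sink depth",sink("top",d,(416,285),.034), "colour",rect(white("top",p,(416,285),.042,.027)))
cv2.imwrite("pics/c4.png",crop(p,190,250,80,60,8))
print(bpose("top",p,"square"))
```

```text
place hit True dz mm 0.12 t 19.9
k 0
round sink depth [414.7 288.2  42.2  34.7  14.5] colour [415.  287.5  52.2  38.1   6.7]
[ 402.5 -261.3    7.7  103.8   88.2]
```

View pics/c4.png

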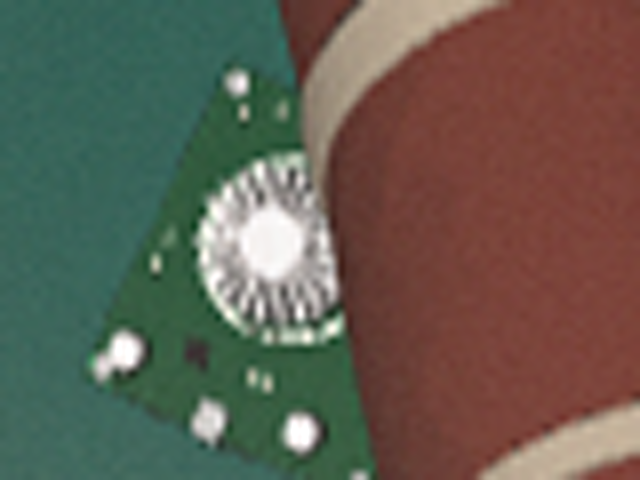

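The round sink is on its board (hub near top px 224,280) but the arm hides the right-hand side. I'll carry on and re-measure from the other side.

Run:
```python
from h import *
pick((621,214),0,.002,op=.78)
place((403.7,-261.2),7.5,.014)
p,d=look("3"); print("ring board",bpose("top",p,"round"))
print("round: depth",sink("top",d,(416,285),.034),"hub",circ(white("top",p,(417,287),.042,.007,200)))
over((480,-30),90,.25)
p2,d2=look("4"); look("4","side")
print("square board",bpose("top",p2,"square"),"sink depth",sink("top",d2,(403,-261),.034))
s=cv2.imread("pics/side_4.png")
cv2.imwrite("pics/c5.png",np.vstack([np.hstack([crop(p,190,250,80,60,5),crop(p2,420,250,80,60,5)]),np.hstack([crop(s,215,350,100,75,4),cv2.resize(s[165:225,235:315],(400,300),interpolation=cv2.INTER_CUBIC)])]))
print(env.get_t())
```

```text
pick hit False width 39.7 held 40.0 t 25.0
place hit True dz mm -0.08 t 30.3
ring board [416.  284.9 334.8  92.1 100.7]
round: depth [416.3 285.3  40.5  42.   78. ] hub [417.   287.29   5.03  31.  ]
square board [ 403.8 -271.4    9.2  104.    70.8] sink depth [ 402.1 -261.4   39.6   40.7    7.3]
31.45
```

View pics/c5.png

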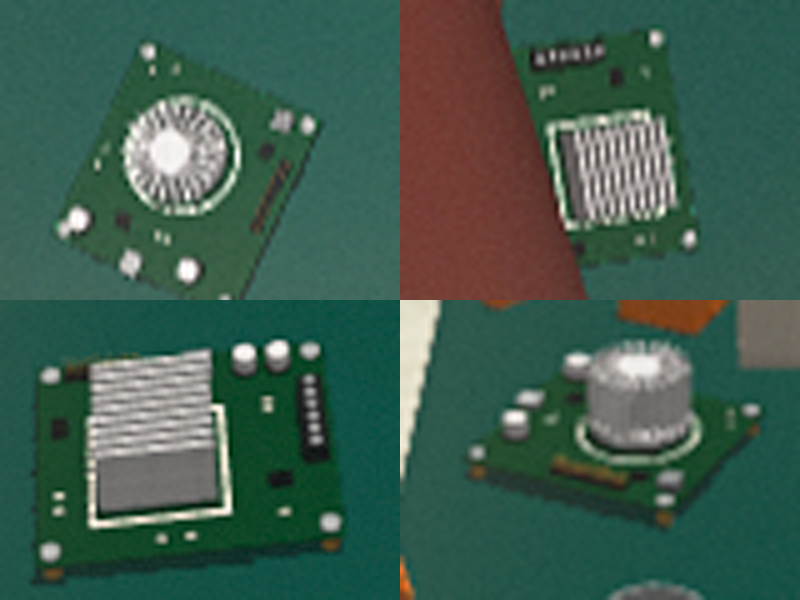

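```bash
cat >> h.py <<'E'
def prof(n,img,c,a,z,half,across=14,S=8):
    "grey-level profiles along both axes of a frame at c (mm), yaw a, plane z: mean over the band |other|<across"
    g=cv2.cvtColor(img,cv2.COLOR_BGR2HSV)
    out=[]
    for ax in(0,1):
        t=np.arange(-half,half+.1,1.); o=np.arange(-across,across+.1,1.)
        T,O=np.meshgrid(t,o,indexing="ij"); q=np.c_[T.ravel(),O.ravel()] if ax==0 else np.c_[O.ravel(),T.ravel()]
        P=np.c_[(np.array(c)+q@rot(a).T)/1000,np.full(len(q),z)]; u=proj(n,P).astype(np.float32)
        f=lambda k:cv2.remap(img[...,k] if k<3 else g[...,1],u[:,:1],u[:,1:],cv2.INTER_LINEAR).reshape(T.shape).mean(1)
        out.append((t,f(2).round(),f(3).round()))   # red level: green board dark, sink bright; saturation
    return out
E
python3 - <<'E'
from h import *
p3=cv2.imread("pics/top_3.png");p4=cv2.imread("pics/top_4.png");s4=cv2.imread("pics/side_4.png")
def show(name,pr):
    for ax,(t,r,s) in zip("xy",pr):
        print(name,ax); print("  neg",[(int(a),int(b),int(c)) for a,b,c in zip(t,r,s) if -32<=a<=-15]); print("  pos",[(int(a),int(b),int(c)) for a,b,c in zip(t,r,s) if 15<=a<=32])
show("sq sink top z42",prof("top",p4,(402.7,-261.2),7.5,.042,32))
show("round top z42",prof("top",p3,(416.2,284.8),0,.042,32,2))
E
```

```text
sq sink top z42 x
  neg [(-32, 58, 101), (-31, 55, 102), (-30, 49, 109), (-29, 45, 116), (-28, 44, 119), (-27, 42, 122), (-26, 40, 126), (-25, 48, 118), (-24, 77, 86), (-23, 112, 52), (-22, 130, 36), (-21, 137, 29), (-20, 142, 23), (-19, 143, 17), (-18, 143, 13), (-17, 149, 12), (-16, 154, 13), (-15, 154, 14)]
  pos [(15, 153, 13), (16, 155, 14), (17, 155, 14), (18, 151, 14), (19, 137, 17), (20, 122, 25), (21, 130, 33), (22, 150, 35), (23, 158, 36), (24, 152, 37), (25, 129, 51), (26, 85, 90), (27, 45, 131), (28, 34, 144), (29, 35, 139), (30, 37, 135), (31, 39, 131), (32, 40, 129)]
sq sink top z42 y
  neg [(-32, 46, 127), (-31, 45, 128), (-30, 44, 127), (-29, 42, 127), (-28, 41, 129), (-27, 39, 132), (-26, 38, 134), (-25, 38, 132), (-24, 43, 127), (-23, 58, 111), (-22, 95, 78), (-21, 147, 42), (-20, 180, 19), (-19, 160, 14), (-18, 127, 13), (-17, 134, 13), (-16, 173, 12), (-15, 185, 12)]
  pos [(15, 145, 15), (16, 127, 15), (17, 153, 14), (18, 186, 13), (19, 181, 13), (20, 141, 14), (21, 106, 15), (22, 97, 16), (23, 99, 17), (24, 101, 17), (25, 93, 21), (26, 72, 38), (27, 49, 73), (28
[... 519 characters left out ...]
, 44), (25, 105, 59), (26, 82, 84), (27, 57, 116), (28, 39, 139), (29, 41, 135), (30, 43, 132), (31, 43, 132), (32, 43, 132)]
round top z42 y
  neg [(-32, 56, 119), (-31, 144, 67), (-30, 232, 16), (-29, 164, 64), (-28, 71, 129), (-27, 41, 127), (-26, 58, 75), (-25, 87, 38), (-24, 136, 25), (-23, 182, 12), (-22, 180, 11), (-21, 178, 9), (-20, 172, 10), (-19, 165, 11), (-18, 163, 11), (-17, 164, 9), (-16, 170, 8), (-15, 190, 8)]
  pos [(15, 191, 9), (16, 192, 9), (17, 194, 8), (18, 198, 10), (19, 206, 15), (20, 204, 22), (21, 148, 49), (22, 91, 75), (23, 69, 95), (24, 51, 115), (25, 44, 123), (26, 45, 122), (27, 48, 118), (28, 56, 109), (29, 63, 100), (30, 64, 99), (31, 64, 99), (32, 64, 100)]
```

The square sink is within about 0.7 mm of centre and the round within about 0.5 mm by the edge profiles; the hub figure is cut off by its search window, so I disregard it. Now the small sink goes to the tray.

Run:
```python
from h import *
p=cv2.imread("pics/top_3.png")
print("hub",[rect(white("top",p,(416.5,285),.042,.012,t)) for t in(215,225)],circ(white("top",p,(416.2,284.8),.042,.012,225)))
p=cv2.imread("pics/top0.png");h,s,v=cv2.split(cv2.cvtColor(p,cv2.COLOR_BGR2HSV))
m=((v<70)&(s<75)&around("top",(.485,.009),.1)).astype(np.uint8)
m=cv2.morphologyEx(m,cv2.MORPH_OPEN,np.ones((3,3)));k=max(cv2.findContours(m,0,1)[0],key=cv2.contourArea)[:,0]
r=rect(onz("top",k,.009)); print("tray",r)
x,y,w,hh,a=r; a=a-90 if w>hh else a   # tray y is the long side
a=(a+45)%90-45 if False else a
for aa in(a,): e=np.array([x,y])-rot(aa)@[0,38]; print("tray yaw",aa,"empty",e,"full",np.array([x,y])+rot(aa)@[0,38])
d=np.load("pics/top0.npy"); print(bpose("top",p,"long"))
pr=prof("top",p,(473,43.5),17.7,.031,40,10)
for q in pr: print([(int(t),int(b)) for t,b in zip(q[0],q[1]) if abs(t)>10])
pr=prof("top",p,(600,-245),2,.042,22,10)
for q in pr: print([(int(t),int(b)) for t,b in zip(q[0],q[1]) if abs(t)>8])
```

```text
hub [array([417.4, 286. ,  16.1,  17.4,  44.9]), array([416.8, 286.6,  16.1,  15.8,  44.9])] [416.83 285.83   6.36  49.  ]
tray [483.5  10.6  82.8 154.4   9.4]
tray yaw 9.4 empty [489.70638657 -26.88974214] full [477.29361343  48.08974214]
[ 600.9 -243.9    5.4  113.9   75.9]
[(-40, 44), (-39, 42), (-38, 41), (-37, 41), (-36, 42), (-35, 40), (-34, 38), (-33, 41), (-32, 63), (-31, 104), (-30, 150), (-29, 176), (-28, 191), (-27, 194), (-26, 188), (-25, 186), (-24, 185), (-23, 189), (-22, 191), (-21, 192), (-20, 190), (-19, 184), (-18, 184), (-17, 184), (-16, 185), (-15, 190), (-14, 196), (-13, 196), (-12, 190), (-11, 187), (11, 179), (12, 181), (13, 190), (14, 196), (15, 195), (16, 190), (17, 183), (18, 183), (19, 184), (20, 188), (21, 192), (22, 195), (23, 194), (24, 187), (25, 184), (26, 185), (27, 187), (28, 189), (29, 187), (30, 173), (31, 146), (32, 112), (33, 77), (34, 52), (35, 40), (36, 38), (37, 39), (38, 40), (39, 40), (40, 39)]
[(-40, 42), (-39, 42), (-38, 42), (-37, 42), (-36, 42), (-35, 41), (-34, 40), (-33, 38), (-32, 38), (-31, 39), (-30, 40), (-29, 41), (-28, 41), (-27,
[... 417 characters left out ...]
 44), (34, 44), (35, 44), (36, 44), (37, 44), (38, 44), (39, 43), (40, 44)]
[(-22, 122), (-21, 120), (-20, 115), (-19, 110), (-18, 110), (-17, 110), (-16, 109), (-15, 114), (-14, 126), (-13, 146), (-12, 164), (-11, 161), (-10, 154), (-9, 144), (9, 144), (10, 134), (11, 125), (12, 125), (13, 137), (14, 147), (15, 144), (16, 141), (17, 134), (18, 121), (19, 108), (20, 90), (21, 72), (22, 59)]
[(-22, 42), (-21, 29), (-20, 29), (-19, 28), (-18, 27), (-17, 27), (-16, 47), (-15, 89), (-14, 127), (-13, 131), (-12, 115), (-11, 95), (-10, 94), (-9, 131), (9, 131), (10, 149), (11, 167), (12, 164), (13, 146), (14, 129), (15, 122), (16, 118), (17, 119), (18, 116), (19, 93), (20, 57), (21, 32), (22, 26)]
```

Run:
```python
from h import *
B=np.array([1,1.3])
pick(np.array([600,-245])+B,2,.014,op=.6)
place(np.array([489.7,-26.9])+B,9.4,.003,op=.6)
# centre the long sink along its length, then take it across
c=np.array([473.6,43.8])+B; p=list(c/1000)
eoat.move_gripper(.92); over(c,17.7,.1); print(env.move_straight(p+[.003+H],feed=.08,guard=12))
eoat.move_gripper(0,8); print("len",env.get_grip_width()*93); eoat.move_gripper(.92); env.move_straight(p+[.1],feed=.2)
pick(c,107.7,.003,op=.7)
q,d=look("5"); print("long board bare",bpose("top",q,"long"),"small",sink("top",d,(490,-27),.02))
print(env.get_t(),env.get_eef_pos())
cv2.imwrite("pics/c6.png",q)
```

```text
pick hit False width 27.7 held 27.9 t 35.9
place hit True dz mm 0.04 t 40.4
False
len 61.77077309366378
pick hit False width 30.0 held 29.9 t 49.3
long board bare [ 600.2 -243.9    5.2  113.1   75.7] small [ 478.9  -42.5    2.     0.  -169.3]
49.3917 [0.47324586 0.04525297 0.21832428]
```

View pics/c6.png

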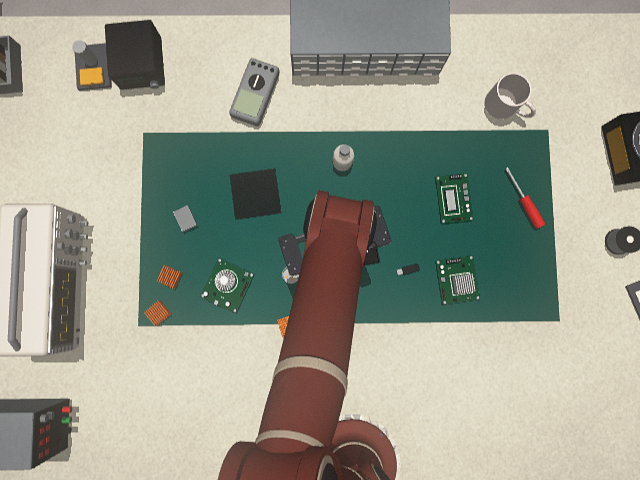

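All is well: round (226,281) and square (463,284) sinks are on their boards, the long chip at (450,200) is bare, and the bottle stands at (343,157). Placing the long sink, and checking TCP settling, since 1.4 mm of lag showed.

Run:
```python
from h import *
c=np.array([600.7,-243.9])+[1,1.0]
over(c,95.4); env.sleep(.3); print("settled",env.get_eef_pos(),c)
p=list(c/1000); env.move_straight(p+[.014+H+.012],feed=.2); env.sleep(.2); print(env.get_eef_pos())
print(env.move_straight(p+[.014+H-.0015],feed=.02,guard=4),env.get_eef_pos())
eoat.move_gripper(.72); env.move_straight(p+[UP],feed=.2)
over((480,250),90,.25); q,d=look("6"); s,ds=look("6","side")
print("boards",bpose("top",q,"long"),bpose("top",q,"square"))
print("long",sink("top",d,(600,-244),.034),"small",sink("top",d,(490,-27),.02),"square",sink("top",d,(402,-261),.034)); print(env.get_t())
cv2.imwrite("pics/c7.png",np.vstack([np.hstack([crop(q,415,170,80,60,5),crop(q,420,250,80,60,5)]),np.hstack([crop(s,350,350,100,75,4),crop(q,300,220,100,75,4)])]))
for nm,c,a in(("long",(600.7,-243.9),5.3),("square",(402.7,-261.2),7.5)):
    for r in prof("top",q,c,a,.042,36,8): print(nm,[(int(t),int(b),int(k)) for t,b,k in zip(*r) if abs(t)>12][::1])
```

```text
settled [ 0.60202221 -0.24162648  0.22025727] [ 601.7 -242.9]
[ 0.60242428 -0.24331462  0.04282835]
True [ 0.60150827 -0.24273138  0.02960567]
boards [ 600.1 -243.9    5.4  113.4   76. ] [ 403.  -260.8    6.3  104.5   87.8]
long [ 600.  -242.5   62.6   32.6    3.5] small [489.5 -27.1  28.9  28.1   9. ] square [ 402.1 -261.4   39.8   41.1    7.5]
56.5417
long [(-36, 130, 35), (-35, 108, 30), (-34, 90, 20), (-33, 96, 14), (-32, 110, 12), (-31, 125, 11), (-30, 137, 9), (-29, 145, 9), (-28, 148, 9), (-27, 149, 10), (-26, 149, 10), (-25, 149, 10), (-24, 153, 10), (-23, 158, 10), (-22, 163, 10), (-21, 163, 11), (-20, 160, 10), (-19, 152, 10), (-18, 147, 10), (-17, 145, 10), (-16, 146, 9), (-15, 149, 9), (-14, 151, 9), (-13, 152, 10), (13, 161, 10), (14, 162, 10), (15, 158, 9), (16, 152, 9), (17, 147, 9), (18, 144, 8), (19, 145, 8), (20, 146, 8), (21, 148, 9), (22, 150, 10), (23, 151, 11), (24, 149, 11), (25, 147, 12), (26, 147, 11), (27, 149, 10), (28, 149, 11), (29, 144, 14), (30, 131, 21), (31, 110, 39), (32, 84, 68), (33, 58, 108), (34, 39, 140), (35, 34, 147), (36, 36, 143)]
long [(-36
[... 1517 characters left out ...]
 44, 132), (-33, 45, 130), (-32, 47, 129), (-31, 46, 129), (-30, 45, 128), (-29, 43, 127), (-28, 41, 129), (-27, 39, 135), (-26, 37, 140), (-25, 36, 141), (-24, 41, 135), (-23, 61, 112), (-22, 101, 72), (-21, 145, 38), (-20, 166, 22), (-19, 156, 14), (-18, 133, 12), (-17, 141, 11), (-16, 173, 11), (-15, 181, 10), (-14, 153, 10), (-13, 127, 10), (13, 177, 10), (14, 186, 10), (15, 145, 10), (16, 119, 10), (17, 152, 11), (18, 193, 11), (19, 184, 10), (20, 139, 9), (21, 104, 10), (22, 98, 10), (23, 100, 10), (24, 101, 10), (25, 95, 14), (26, 74, 42), (27, 49, 87), (28, 50, 111), (29, 95, 86), (30, 151, 49), (31, 163, 41), (32, 124, 67), (33, 71, 108), (34, 42, 133), (35, 38, 137), (36, 40, 134)]
```

View pics/c7.png

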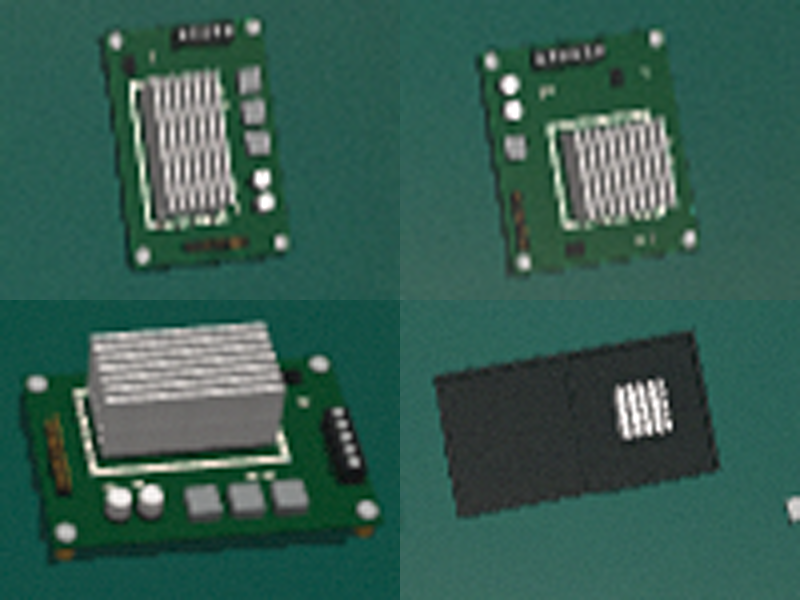

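The long sink is seated inside its outline, the small sink is in the empty tray compartment, and the square is centred. The side view suggests the long sink may sit slightly towards +x, so I'll check its corners (side px, from the crop).

Run:
```python
from h import *
f=lambda x,y:(350+(x+.5)/4-.5,350+(y-300+.5)/4-.5)
sk=onz("side",[f(105,456),f(283,443)],.014)*1000; ol=onz("side",[f(90,474),f(289,461)],.010)*1000
print("sink front corners",sk.round(1)[:,:2].tolist(),"outline",ol.round(1)[:,:2].tolist())
t=rot(5.4).T
print("in board frame: sink mid",(t@sk.mean(0)[:2]).round(1),"outline mid",(t@ol.mean(0)[:2]).round(1))
s=cv2.imread("pics/side_6.png"); print("side board",bpose("side",s,"long"),bpose("side",s,"square"))
ds=np.load("pics/side_6.npy"); print("side sinks",sink("side",ds,(601,-245),.034),sink("side",ds,(404,-263),.034))
# profile across length in the side view on the low part of the front face
q=cv2.imread("pics/top_6.png")
for yy,name in((-10,"-y"),(10,"+y")):
    c=np.array([600.7,-243.9])+rot(5.4)@[0,yy]
    r=prof("top",q,c,5.4,.042,36,3)[0]; print(name,[(int(t),int(b)) for t,b in zip(r[0],r[1]) if abs(t)>27])
for xx in(-24,24):
    c=np.array([600.7,-243.9])+rot(5.4)@[xx,0]
    r=prof("top",q,c,5.4,.042,24,5)[1]; print("x",xx,[(int(t),int(b)) for t,b in zip(r[0],r[1]) if abs(t)>11])
```

```text
sink front corners [[573.1, -263.8], [635.7, -258.1]] outline [[567.8, -268.3], [637.5, -262.7]]
in board frame: sink mid [ 577.2 -316.7] outline mid [ 575. -321.]
side board [ 600.9 -248.2    5.1  113.5   74.8] [ 404.5 -265.5    7.6  102.4   87.5]
side sinks [ 602.1 -243.9   62.3   34.     5.8] [ 404.4 -263.7   39.9   43.9    7.4]
-y [(-36, 106), (-35, 97), (-34, 86), (-33, 76), (-32, 90), (-31, 111), (-30, 126), (-29, 137), (-28, 146), (28, 145), (29, 144), (30, 128), (31, 112), (32, 85), (33, 55), (34, 40), (35, 37), (36, 36)]
+y [(-36, 111), (-35, 103), (-34, 98), (-33, 96), (-32, 112), (-31, 129), (-30, 138), (-29, 140), (-28, 143), (28, 155), (29, 148), (30, 129), (31, 106), (32, 75), (33, 43), (34, 35), (35, 35), (36, 36)]
x -24 [(-24, 44), (-23, 32), (-22, 25), (-21, 25), (-20, 28), (-19, 31), (-18, 42), (-17, 59), (-16, 102), (-15, 160), (-14, 185), (-13, 158), (-12, 128), (12, 140), (13, 154), (14, 178), (15, 167), (16, 135), (17, 110), (18, 95), (19, 97), (20, 98), (21, 88), (22, 65), (23, 56), (24, 102)]
x 24 [(-24, 71), (-23, 44), (-22, 37), (-21, 33), (-20, 31), (-19, 29), (-18, 36), (-17, 55), (-16, 99), (-15, 151), (-14, 184), (-13, 153), (-12, 113), (12, 115), (13, 154), (14, 194), (15, 174), (16, 130), (17, 101), (18, 97), (19, 104), (20, 112), (21, 115), (22, 100), (23, 80), (24, 104)]
```

Run:
```python
from h import *
from scipy.ndimage import map_coordinates
def samp(n,img,P): u=proj(n,P); return map_coordinates(img[...,2].astype(float),[u[:,1],u[:,0]],order=1)
def line(n,img,c,a,ax,t,others):
    "mean red level along body axis ax; others: list of (other coord, z)"
    acc=0
    for o,z in others:
        q=np.c_[t,np.full(len(t),o)] if ax==0 else np.c_[np.full(len(t),o),t]
        acc=acc+samp(n,img,np.c_[(np.array(c)+q@rot(a).T)/1000,np.full(len(t),z)])
    return acc/len(others)
t=np.arange(-42,42.1,.5)
def peaks(v,lo,hi):
    k=(t>=lo)&(t<=hi); w=np.clip(v[k]-np.percentile(v[k],40),0,None); return round((w*t[k]).sum()/w.sum(),2)
def edges(v,lo,hi):
    k=(t>=lo)&(t<=hi); g=np.abs(np.gradient(v[k])); g[g<.4*g.max()]=0; return round((g*t[k]).sum()/g.sum(),2)
s0=cv2.imread("pics/side_4.png");s=cv2.imread("pics/side_6.png");c=(601.5,-247)
bar=line("side",s0,c,5.4,0,t,[(o,.010) for o in np.arange(-12,-5)])
print("side outline bars x",peaks(bar,-39,-29),peaks(bar,29,39))
face=line("side",s,c,5.4,0,t,[(-15,z) for z in np.arange(.018,.036,.002)])
print("side sink ends x",edges(face,-36,-26),edges(face,26,36))
p5=cv2.imread("pics/top_5.png");p6=cv2.imread("pics/top_6.png");c=(600.7,-243.9)
b=line("top",p5,c,5.4,0,t,[(o,.010) for o in np.arange(-8,9)]);print("top outline x",peaks(b,-39,-30),peaks(b,30,39))
b=line("top",p5,c,5.4,1,t,[(o,.010) for o in np.arange(-25,26)]);print("top outline y",peaks(b,-22,-14),peaks(b,14,22))
b=line("top",p6,c,5.4,0,t,[(o,.042) for o in np.arange(-12,13)]);print("top sink far end x",edges(b,27,35))
b=line("top",p6,c,5.4,1,t,[(o,.042) for o in np.arange(-25,26)]);print("top sink y",edges(b,-19,-14),edges(b,14.5,18))
# square, same way (side outline bare in side_1)
s1=cv2.imread("pics/side_1.png");c=(404.5,-264)
b=line("side",s1,c,7.5,0,t,[(o,.010) for o in np.arange(-12,-5)]);print("sq side outline x",peaks(b,-28,-18),peaks(b,18,28))
f=line("side",s,c,7.5,0,t,[(-20,z) for z in np.arange(.018,.034,.002)]);print("sq side sink x",edges(f,-25,-15),edges(f,15,25))
```

```text
side outline bars x -34.1 33.74
side sink ends x -34.76 31.81
top outline x -33.42 34.62
top outline y -18.53 17.53
top sink far end x 31.6
top sink y -15.29 15.95
sq side outline x -23.2 22.6
sq side sink x -22.61 22.81
```

Top and side agree that the long sink is within about 1 mm (x 0 to +1.0, y +0.8) and aligned in yaw. One last overall look with the arm aside, then I'll hand in.

Run:
```python
from h import *
env.goto([.5,.03,.35],ori(best([.5,.03,.35],90))); env.sleep(.3)
q,d=look("7"); print(bpose("top",q,"round"),sink("top",d,(416,285),.034),circ(white("top",q,(416.2,284.8),.042,.012,225)))
W=world("top",d)
for n,c,h in(("round",(416,286),42),("square",(402,-261),42),("long",(600,-243),42)):
    m=(np.hypot(W[...,0]-c[0]/1000,W[...,1]-c[1]/1000)<.018)&(d>0); P=W[m]; A=np.linalg.lstsq(np.c_[P[:,:2]-np.array(c)/1000,np.ones(len(P))],P[:,2],rcond=None)[0]; print(n,"p80 z",np.percentile(P[:,2],80).round(4),"tilt",A[:2].round(3))
s,_=look("7","side"); print(env.get_t(),env.get_contact_force())
cv2.imwrite("pics/c8.png",np.hstack([crop(q,190,250,80,60,5),cv2.resize(s,(400,300))]))
```

```text
[417.  284.5 335.   92.3  98.4] [415.8 284.9  42.5  40.9  21. ] [416.83 285.83   6.36  49.  ]
round p80 z 0.0428 tilt [0.005 0.105]
square p80 z 0.043 tilt [-0.037 -0.003]
long p80 z 0.0422 tilt [ 0.026 -0.388]
57.9 [-0.53139951 -0.37242277  0.24041619]
```

View pics/c8.png

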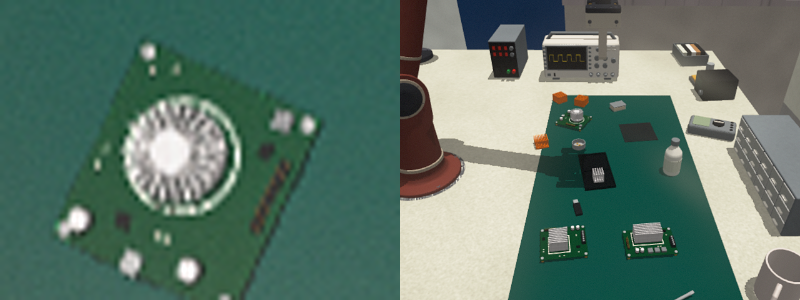

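The final view shows the round sink inside its ring (top px about 226,281), all other sinks in place and the bottle standing. The −0.39 "tilt" for the long sink comes from the sampling circle spilling over its 30 mm width; the side view shows it flat.

```bash
python3 -c "
from plant import env,workorder
print(workorder.job_done(),env.get_t())"
```

```text
the job is handed in; nothing more can be done
the job is handed in; nothing more can be done
```

The job is handed in. I parked the square sink on the pad and put the round sink on the round-outline board. The square sink then went onto the square-outline board. The small sink went from the long-outline board into the empty tray compartment, and the long sink took its place. Every part was set down slowly until light contact was felt, and the clock stood at about 58 s at my last check.

My last checks measured each sink against its own outline:

| Sink | Offset from centre | Alignment |
|---|---|---|
| Square | about 0.7 mm (top view) | matches the outline to a fraction of a degree |
| Round | about 0.5–1.2 mm | not applicable |
| Long | x 0 to +1.0 mm, y about +0.8 mm | parallel to the outline |
| Small | near the middle of its compartment, not critical | not critical |

- **Standing and flat:** The sinks' top heights match sitting flat on their chips, and the bottle is standing where it was.
- **Checks that disagreed:**
  - The two cameras differ by about 2 mm in absolute position.
  - For the round sink, the hub and the depth readings differ by about 1 mm.
  - For the long sink's x offset, the top view says 0 mm and the side view says +1.0 mm.
  - By eye in a side-view crop, the square sink looked about 1 mm off in x, but the top view showed it centred. My side-view edge fit there was spoiled by the outline.
  - The plane fit for the long sink gave a false tilt because its sample area ran past the sink's edges. The side view shows it flat.

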